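# Set the drain peg over the drip dish and hang the beaker

## Task

First lift the drain rack's slider by its black knob out of its notch, move it along the bar and drop it fully into the notch in line with the round open drip dish. Then hang the beaker mouth-down on the slider's leaning peg, so that it will drain into the dish: lower it gently until the peg's tip meets the inside of its bottom, and let go. Leave the dish, the lidded tin, the square block and the brush jar standing where they are.

Things in the scene. Friction and masses are not known exactly. Their poses are not given: they have to be found in the camera images.
- rack: Fixed wooden drain rack. Bar 330 x 14 mm along its y, top edge 70 mm high, on two end feet (90 mm long in x, posts 78 mm high). Origin on the table under the bar's middle; x points away from the robot (up to 0.25 rad askew), z up. The bar's top has five notches, 14 mm wide and deep, at y = -110, -55, 0, 55, 110 mm. The slider starts in the one at y = 55 mm and cannot leave the bar.
- lift (a joint): How far the slider (steel carriage, knob and peg in one, 0.29 kg, never turns) is raised, m: 0 = its pin fully down in a notch, 0.014 = pin on the bar between notches, 0.035 = upper stop. Raise it 20 to 28 mm to move it along the bar; let go, it falls by its weight. The 8 mm pin enters a notch when within 3 mm of its middle.
- knob_grip (a point): The slider's black upright round knob, 22 mm in diameter, 42 mm tall, standing on the slider's flat steel arm 50 mm from the bar on the robot's side. This point is on its axis, 19 mm below its top, 23 mm above the arm, 107 mm above the table when in a notch. Its rack y is the slider's. Axes parallel to the rack's.
- peg_tip (a point): Top end, on its axis, of the slider's drain peg: a 12 mm steel rod with an 18 mm rubber ball at its end, 100 mm long from the root. It leans 30 degrees from vertical to the robot's side (rack -x), none along rack y. In a notch, this point is 50 mm beyond the bar in rack x and 167 mm above the table. Axes parallel to the rack's, not the peg's.
- peg_root (a point): Where the drain peg's axis meets the slider's flat arm (16 mm wide, 84 mm high over the table when in a notch), 100 mm beyond the bar in rack x, same rack y as the knob. Axes parallel to the rack's.
- beaker_mid (a point): Grey clay beaker, a straight round cup with no handle: 58 mm outside diameter, 74 mm tall, wall 4 mm (inside 50 mm wide, 68 mm deep), 0.14 to 0.26 kg. It starts mouth-down on the table, left or right of the rack. This point is its centre, half-way up its axis; z points from mouth to foot (up at the start).
- beaker_in (a point): Middle of the inside of the beaker's bottom, 31 mm from beaker_mid towards the foot. The beaker is hung when the peg's tip touches here or beside it.
- dish: Round open drip dish of grey clay, 100 mm wide, 18 mm high, loose on the table beyond the bar (about 95 mm in rack x), nearest in rack y to one of the notches at -110, 0 or +110 mm, up to about 8 mm off it. Origin: centre of its underside. Not to be moved.
- tin: Closed round tin with a lid, 64 mm wide, 36 mm high, at another of those three places. Origin: centre of its underside. Not to be moved.
- prop: Square pale block (kiln prop), 60 x 60 x 34 mm, at the remaining place. Origin: centre of its underside. Not to be moved.
- brush_jar: Glazed jar, 72 mm wide and 85 mm high, with brushes standing up to 175 mm, on the other side of the rack from the beaker. Origin: centre of its underside. Not to be moved.
Not all that is in view belongs to the job. What is shaped like the part that bears beaker_mid but red or yellow is not meant.

How it is judged (in metres and radians):
On the way, in this order (a step that is already met when the one before it is completed fails the run):
1. the slider is lifted clear of its notch (value of joint lift above 0.0145 m), for 0.1 s.
2. the slider is fully down in the notch in line with the drip dish, let go (value of joint lift below 0.003 m and y of dish in the frame of peg_root between -0.025 and 0.025 m and contact force between the fingers and lift below 0.2 N), for 0.2 s.
3. the beaker hangs mouth-down on the peg (distance between beaker_in and peg_tip below 0.022 m and angle between beaker_mid's own z axis and vertical below 0.75 rad), for 0.2 s.
At the end, for the whole second after the job is handed in: The slider is down in its notch (raised under 3 mm), within 25 mm of the dish's middle along the bar; the beaker hangs at rest, mouth-down on the peg, the middle of its inner bottom within 22 mm of the peg's tip, its axis within 0.75 rad of vertical (all of step 3 and value of joint lift below 0.003 m and y of dish in the frame of peg_root between -0.025 and 0.025 m and linear speed of beaker below 0.02 m/s); the robot touches nothing.
It fails at once if the dish, tin, block or brush jar is shifted by more than 15 mm (distance of any of dish, tin, prop, brush_jar from where it was at the start of the episode above 0.015 m).
It fails at once if the brush jar is tipped (angle between brush_jar's own z axis and vertical above 0.4 rad).
It fails at once if the beaker is knocked over or turned mouth up (angle between beaker_mid's own z axis and vertical above 1.2 rad).
It fails at once if the beaker is banged on the peg (over 40 N) (contact force between beaker and lift above 40 N).
It also fails if it takes over 58 s, if anything falls off the work surface, if the arm or the gripper's body presses on something with over 40 N, if the wrist force passes 120 N, or if a joint passes its speed limit or range.

## Robot

A 7-joint arm with a two-finger parallel gripper is mounted at the origin on the work surface. World frame = base frame: x ahead of the robot, y to its left, z up, the work surface at z = 0. Lengths are in mm, angles in rad, forces in N, time in s.
With the tool pointing down it reaches from about 350 to 900 mm from the base axis. Payload 19.9 kg.
Tool frame: the origin (TCP) lies midway between the tips of the shut fingers; the grasp point (between the pads) lies 19 mm behind it; z points along the fingers, y is the line along which they close (so a half turn about z gives the same grasp; the last joint's range is limited). The gripper opens to 94 mm and grips with 3 to 60 N. Pads are 16 mm wide; open, the fingers measure 119 mm over their backs; the gripper's body (75 mm by 177 mm) begins 78 mm behind the grasp point.
Start: joints at [-0.042, 0.417, -0.01, 1.614, 0.005, 1.111, -0.053], TCP at [624.979, 0.002, 205.425] pointing down, gripper open.
Joint ranges: [-2.81, 2.81], [-0.39, 2.02], [-1.27, 1.25], [0.06, 2.57], [-1.19, 4.33], [0.19, 2], [-2.82, 2.82]. Speed limits (rad/s): [1.89, 1.89, 2.39, 2.39, 3.01, 3.01, 3.01].

## Interface

Orientations are given as a unit quaternion [x, y, z, w].
In Python, from plant import manip, capture, camera_info, hand_in gives the robot as it stands. The module is installed in compiled form; this text tells all that it offers. Calls block until the motion is done:
- manip.reach(position, orientation): joint-space move of the TCP to a pose.
- manip.move_l(position, ori=None, vel=150, max_force=None): straight line of the TCP; ori=None keeps the orientation; vel is the mean speed in mm/s. With max_force (N) it stops when the force on the tool has changed by that much, and returns True; else False.
- manip.set_joints(angles): joint-space move.
- manip.let_go() and manip.close(): open the fingers fully, or close them until they stop; the grip force is fixed at half the most.
- manip.pause(seconds).
- manip.solve_ik(position, orientation): joint angles nearest the present ones, or None.
- manip.state(): the state.
- capture(name): name is "scene" or "side" or "wrist"; returns (picture, depth): 384x512x3 uint8, blue, green, red; 384x512 float32, mm along the optical axis (not along the pixel's ray), 0 where there is no reading.
- camera_info(name): a dict with "fx", "fy", "cx", "cy" (pixels), "pose" (4x4, takes a point from camera to world coordinates); the wrist camera has in their place "hand_eye" (4x4, takes a point from camera to tool coordinates, whose origin is the TCP and whose axes are the flange's). Camera axes: x right, y up, looking along -z (the intrinsics and any distortion apply to the point x, -y, -z); pixel columns grow to the right and rows downward; lengths in mm; the calibration is good to about 2 mm. The wrist camera is an equidistant fisheye: a pixel r from the principal point sees the ray r / f radians off the axis. A picture is of the moment at which its call begins: read the wrist's pose just before it. camera_info takes no time and is no camera call.
A pose or a line that the arm cannot do raises manip.MotionError and nothing moves.
- hand_in(): hands the job in; it is judged then, once.
The state is a dict: "time": time; "qpos": joint angles; "qd": joint speeds; "joint_torque": joint torques, N m; "position": TCP position; "eef_rot": TCP orientation; "force": force on the tool from outside, world axes, zero at the start; "wrist_torque": the same for the moment, N m; "opening": finger opening in mm; "grasp_force": force on a finger pad.
Only numpy, scipy, OpenCV 4.12 (cv2) and the standard library are available. Lean on these libraries where they do the work, as an engineer would, in place of code of your own. Each camera call takes 0.05 s, during which the arm holds its last target. There are 200 camera calls.

## Working session

There is one attempt and no reset: what is moved stays moved. The work goes in short steps, each a Python script; the robot and the scene stay as the last script left them, time stands still between calls to the robot, and variables do not carry over. Pictures are saved under pics/ and viewed, at most 10 in all, crops included, and the job is handed in when it is done.

```bash
mkdir -p pics
python3 - <<'E'
from plant import manip, capture, camera_info
import cv2,numpy as np
for n in ["scene","side"]:
    p,d=capture(n); cv2.imwrite(f"pics/{n}0.png",p); np.savez(f"{n}0.npz",p=p,d=d)
    c=camera_info(n); print(n,{k:(np.round(v,3).tolist() if k=="pose" else v) for k,v in c.items()})
print(manip.state()["time"],manip.state()["eef_rot"])
a=cv2.imread("pics/scene0.png")
E
```

```text
scene {'fx': 451.0874787396784, 'fy': 451.0874787396784, 'cx': 255.83689162415126, 'cy': 189.63279713234704, 'pose': [[0.766, -0.545, 0.34, 916.638], [0.642, 0.657, -0.395, -454.599], [-0.008, 0.521, 0.853, 1124.094], [0.0, 0.0, 0.0, 1.0]]}
side {'fx': 353.34794015669075, 'fy': 353.34794015669075, 'cx': 254.8013225506268, 'cy': 190.9609657194407, 'pose': [[0.984, 0.117, -0.134, 374.844], [-0.176, 0.547, -0.818, -854.324], [-0.023, 0.829, 0.559, 714.018], [0.0, 0.0, 0.0, 1.0]]}
0.1 [ 7.07104770e-01  7.07108574e-01 -4.19835502e-04 -3.65647607e-04]
```

View pics/scene0.png

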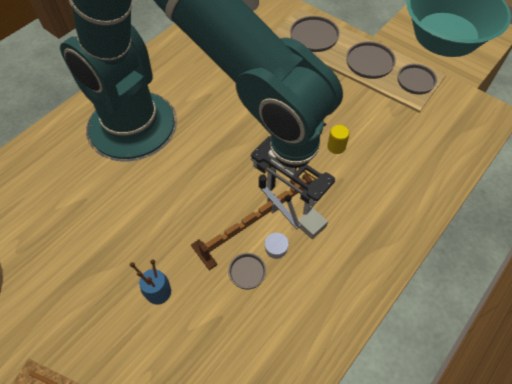

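View pics/side0.png

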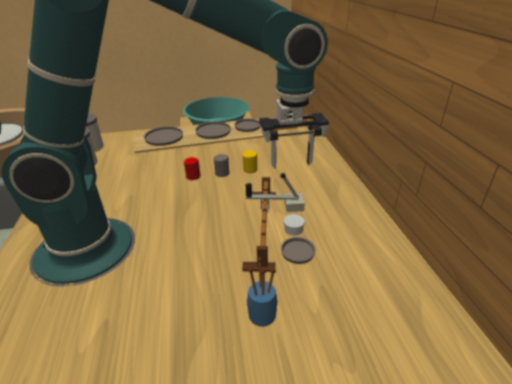

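The scene view shows the rack bar running from (310,180) to (205,255). The dish is at (248,270), the tin at (277,243), the block at (312,222) and the jar at (155,285). In the side view the grey beaker is at (222,165), between the red and yellow decoys, and the knob is at (250,190). The dish is at the rack's y = -110 end. Next I'll measure these points from depth.

```bash
cat > h.py <<'E'
import numpy as np, cv2
from plant import manip, capture, camera_info
def cloud(n,d):
    c=camera_info(n); v,u=np.mgrid[0:384,0:512]
    P=np.stack([(u-c["cx"])/c["fx"]*d,-(v-c["cy"])/c["fy"]*d,-d],-1)
    W=P@c["pose"][:3,:3].T+c["pose"][:3,3]; W[d<=0]=np.nan
    return W
E
python3 - <<'E'
from h import *
from scipy.optimize import least_squares
W={n:cloud(n,np.load(f"{n}0.npz")["d"].astype(float)) for n in("scene","side")}
I={n:np.load(f"{n}0.npz")["p"] for n in W}
def box(n,u0,u1,v0,v1,z0,z1):
    P=W[n][v0:v1,u0:u1].reshape(-1,3); m=(P[:,2]>z0)&(P[:,2]<z1); return P[m]
def s(name,P): print(name,len(P),"med",np.median(P,0).round(1),"min",np.percentile(P,2,0).round(1),"max",np.percentile(P,98,0).round(1))
def circ(P,r):
    f=least_squares(lambda c:np.hypot(*(P[:,:2]-c).T)-r,P[:,:2].mean(0),loss="soft_l1"); return f.x.round(1)
print("table", [np.nanmedian(W[n][300:330,40:90] if n=="side" else W[n][100:200,20:60],axis=(0,1)).round(1) for n in W])
s("dish",box("scene",225,270,250,292,8,30)); s("dish side",box("side",278,320,236,265,8,30))
s("tin",box("scene",262,292,230,260,28,50)); s("tin side",box("side",280,308,212,238,28,50))
s("prop",box("scene",298,330,205,240,25,42)); 
B=box("side",212,232,150,180,8,90); s("beaker",B); s("beaker top",B[B[:,2]>68])
w=B[(B[:,2]>10)&(B[:,2]<64)]; print("beaker wall fit",circ(w,29))
s("knob side",box("side",242,256,178,202,80,150)); K=box("side",242,256,178,202,100,122);print("knob fit",circ(K,11))
s("jar",box("scene",135,175,265,308,60,90))
# bar points brown
for n,(u0,u1,v0,v1) in {"scene":(195,320,170,270),"side":(255,275,175,262)}.items():
    P=W[n][v0:v1,u0:u1].reshape(-1,3); p=I[n][v0:v1,u0:u1].reshape(-1,3).astype(int)
    m=(P[:,2]>66)&(P[:,2]<73)&(p[:,2]-p[:,0]>25); Q=P[m]
    vx,vy,x0,y0=cv2.fitLine(Q[:,:2].astype(np.float32),cv2.DIST_HUBER,0,.01,.01).ravel(); t=(Q[:,:2]-[x0,y0])@[vx,vy]
    print(n,"bar",m.sum(),vx,vy,x0,y0,"ends",np.percentile(t,[1,99]),Q[:,:2].min(0),Q[:,:2].max(0))
big=[cv2.resize(I["scene"][165:275,190:335],None,fx=4,fy=4),cv2.resize(I["side"][140:280,205:325],None,fx=4,fy=4)]
cv2.imwrite("pics/c1.png",big[0])
E
```

```text
table [array([-143.4, -250.8,   -1.9]), array([   2.3, -239.4,    1.1])]
dish 408 med [ 609.1 -139.2   15. ] min [ 566.6 -191.9    8.1] max [660.2 -96.1  21.9]
dish side 324 med [ 610.2 -136.1   15.3] min [ 562.  -192.     8.1] max [654.7 -97.4  20.3]
tin 430 med [629.4 -44.6  35.3] min [600.9 -73.   30.8] max [657.8 -15.4  39.2]
tin side 247 med [622.5 -47.3  36.2] min [593.9 -72.7  29.9] max [651.7 -14.9  38.7]
prop 442 med [664.4  69.6  33.8] min [633.7  41.6  26.9] max [692.6 100.8  38.4]
beaker 302 med [439.5 320.5  53.1] min [412.8 310.6  10.1] max [466.9 359.   76.1]
beaker top 96 med [441.  333.7  74.1] min [416.6 313.4  69.1] max [465.2 366.1  76.8]
beaker wall fit [440.5 342.6]
knob side 119 med [502.6  40.9 105.4] min [491.5  36.2  81.5] max [521.   53.9 127.4]
knob fit [501.5  49.6]
jar 550 med [ 482.8 -331.5   83.3] min [ 446.6 -362.4   61.3] max [ 505.3 -302.5   88.4]
scene bar 425 0.22756578 0.9737627 536.22363 -42.187363 ends [-141.48939863  190.95863118] [ 494.83646461 -190.47321671] [594.39233384 149.26526367]
side bar 283 0.22793734 0.9736758 532.0448 -40.97772 ends [-154.22827551  191.96543992] [ 483.32727886 -193.46828605] [587.26052744 151.86556896]
```

View pics/c1.png

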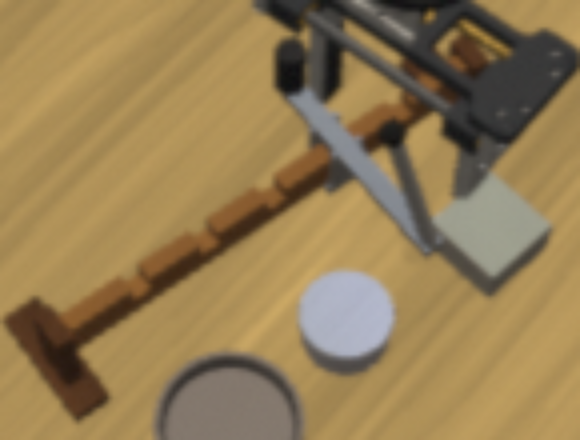

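The crop shows the five notches clearly, with the slider in the second from the far end and the knob at scene (262,182). The rack yaw comes out near -0.23. Next I'll cross-check the knob in the scene camera, find the decoys, and check reachability for all the planned poses.

```bash
cat >> h.py <<'E'
from scipy.spatial.transform import Rotation as R
PSI=-0.2295
def q(yaw,tilt=0.):
    "tool down with its y along (yaw+90deg) in world; tilt about rack y so tool z leans to rack +x"
    rk=R.from_euler('z',yaw)
    return (rk*R.from_euler('y',-tilt)*R.from_euler('x',np.pi)).as_quat()
ex=np.array([np.cos(PSI),np.sin(PSI),0]); ey=np.array([-np.sin(PSI),np.cos(PSI),0]); ez=np.array([0,0,1.])
E
python3 - <<'E'
from h import *
from scipy.optimize import least_squares
W={n:cloud(n,np.load(f"{n}0.npz")["d"].astype(float)) for n in("scene","side")}
I={n:np.load(f"{n}0.npz")["p"].astype(int) for n in W}
def circ(P,r):
    f=least_squares(lambda c:np.hypot(*(P[:,:2]-c).T)-r,P[:,:2].mean(0),loss="soft_l1"); return f.x.round(1),len(P)
P=W["scene"]; reg=np.zeros((384,512),bool); reg[170:195,255:272]=1
m=reg&(P[...,2]>95)&(P[...,2]<135); Q=P[m]; print("knob scene",len(Q),Q.mean(0),np.percentile(Q,[3,97],axis=0))
T=Q[(Q[:,2]>122)]; print("top",len(T),T.mean(0)); print(circ(Q[(Q[:,2]<122)],11))
P=W["side"];i=I["side"]
T=P[178:202,242:256].reshape(-1,3);T=T[(T[:,2]>123)&(T[:,2]<135)];print("side top",len(T),T.mean(0))
for nm,(u0,u1) in {"red":(183,201),"yel":(242,259)}.items():
    Q=P[150:182,u0:u1].reshape(-1,3);Q=Q[(Q[:,2]>10)&(Q[:,2]<64)];print(nm,circ(Q,29))
for n in W:
    p=W[n]; 
    for nm,box,z in (("dish",(225,270,250,292) if n=="scene" else (278,320,236,265),(11,24)),("tin",(262,292,230,260) if n=="scene" else (280,308,212,238),(32,42))):
        Q=p[box[2]:box[3],box[0]:box[1]].reshape(-1,3);Q=Q[(Q[:,2]>z[0])&(Q[:,2]<z[1])]; c,r=cv2.minEnclosingCircle(Q[:,:2].astype(np.float32)); print(n,nm,c,r)
# peg tip / ball
    b=(280,296,128-0,0)
K=np.array([503.5,50,107.]);
print(q(PSI),manip.state()["qpos"].round(3))
for nm,p,qq in [("knob",K-19*ez,q(PSI)),("knob2",K-19*ez,q(PSI+np.pi)),("end",K-19*ez-165*ey,q(PSI)),("end2",K-19*ez-165*ey,q(PSI+np.pi)),
  ("hang",[588,-143,124],q(PSI,.5)),("hang2",[588,-143,124],(R.from_quat(q(PSI,.5))*R.from_euler('z',np.pi)).as_quat()),("hangup",[540,-132,230],q(PSI,.5)),
  ("bk",[442,342,18],q(0.66)),("bk2",[442,342,18],q(.66+np.pi)),("bk3",[442,342,18],q(PSI))]:
    s=manip.solve_ik(np.array(p,float),qq); print(nm,None if s is None else np.round(s,2), R.from_quat(qq).as_matrix()[:,1].round(2),R.from_quat(qq).as_matrix()[:,2].round(2))
E
```

```text
knob scene 92 [508.10056365  43.72170691 116.73704059] [[497.32889135  36.31591351  95.6589314 ]
 [517.29580707  55.94502093 128.02703912]]
top 47 [506.40810542  46.25773538 125.23554356]
(array([505.6,  48.4]), 45)
side top 27 [501.03517666  45.7383209  125.84460188]
red (array([328. , 341.9]), 186)
yel (array([553.3, 346.5]), 175)
scene dish (618.1635131835938, -133.2454376220703) 61.921573638916016
scene tin (628.8912963867188, -43.50110626220703) 31.89801597595215
side dish (607.6607666015625, -143.26715087890625) 51.57829284667969
side tin (623.5567016601562, -43.054847717285156) 32.129112243652344
[ 9.93423440e-01 -1.14498336e-01 -7.01100104e-18  6.08296418e-17] [-0.042  0.418 -0.01   1.614  0.005  1.111 -0.053]
knob [-0.4   0.37  0.29  2.02 -0.15  0.77 -1.82] [-0.23 -0.97  0.  ] [-0. -0. -1.]
knob2 [ 0.08  0.38 -0.28  2.    0.14  0.78  1.05] [0.23 0.97 0.  ] [ 0.  0. -1.]
end [-0.13  0.33  0.35  2.08 -0.16  0.75 -1.48] [-0.23 -0.97  0.  ] [-0. -0. -1.]
end2 [ 0.35  0.33 -0.21  2.07  0.1   0.76  1.42] [0.23 0.97 0.  ] [ 0.  0. -1.]
hang [-0.12  0.29  0.33  2.16 -0.32  0.22 -1.33] [-0.23 -0.97  0.  ] [ 0.47 -0.11 -0.88]
hang2 [ 0.33  0.28 -0.18  2.15  0.35  0.23  1.2 ] [ 0.23  0.97 -0.  ] [ 0.47 -0.11 -0.88]
hangup [-0.03  0.01  0.2   2.17  0.06  0.47 -1.68] [-0.23 -0.97  0.  ] [ 0.47 -0.11 -0.88]
bk [-0.72  0.55  0.01  1.91 -0.01  0.68 -1.62] [ 0.61 -0.79  0.  ] [ 0. -0. -1.]
bk2 [-0.34  0.6  -0.48  1.9   0.4   0.74  1.19] [-0.61  0.79  0.  ] [-0.  0. -1.]
bk3 [-0.86  0.56  0.18  1.92 -0.15  0.68 -2.38] [-0.23 -0.97  0.  ] [-0. -0. -1.]
```

Run:
```python
from h import *
manip.reach(np.array([503.5,48,190]),q(PSI+np.pi))
s=manip.state(); print(s["time"],s["position"],s["qpos"].round(2))
p,d=capture("wrist"); np.savez("w1.npz",p=p,d=d,pos=s["position"],rot=s["eef_rot"]); cv2.imwrite("pics/w1.png",p)
print(camera_info("wrist"))
```

```text
1.2167 [503.88187029  47.7803058  190.07251063] [ 0.09  0.23 -0.28  1.91  0.08  1.    1.11]
{'fx': 297.3186396354542, 'fy': 297.3186396354542, 'cx': 259.06972598562413, 'cy': 188.02026401747722, 'hand_eye': array([[-1.69980963e-04,  9.73167803e-01,  2.30096498e-01,
         6.58162283e+01],
       [ 9.99999698e-01,  3.39890890e-04, -6.98793595e-04,
        -7.65486999e-01],
       [-7.58251131e-04,  2.30096310e-01, -9.73167567e-01,
        -1.78696459e+02],
       [ 0.00000000e+00,  0.00000000e+00,  0.00000000e+00,
         1.00000000e+00]])}
```

View pics/w1.png

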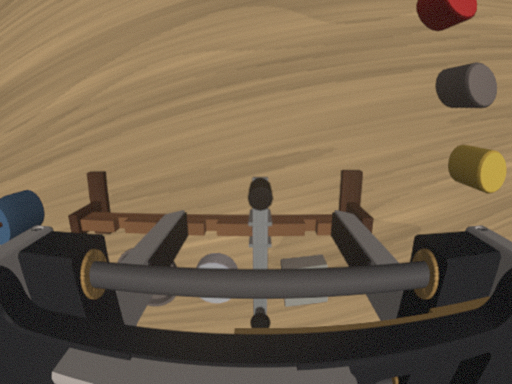

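The wrist view shows the knob at (261,190), centred between the fingers, with the arm straight below it. The bar is level at row 225 and the peg ball is at (260,318). I'll refine the knob's y and the bar angle from this image.

```bash
cat >> h.py <<'E'
def wcloud(d,pos,rot):
    c=camera_info("wrist"); v,u=np.mgrid[0:384,0:512]
    x=(u-c["cx"])/c["fx"]; y=(v-c["cy"])/c["fy"]; th=np.hypot(x,y)+1e-9; t=np.tan(th)/th
    P=np.stack([x*t*d,-y*t*d,-d],-1); H=c["hand_eye"]
    W=(P@H[:3,:3].T+H[:3,3])@R.from_quat(rot).as_matrix().T+pos; W[d<=0]=np.nan
    return W
E
python3 - <<'E'
from h import *
z=np.load("w1.npz"); W=wcloud(z["d"].astype(float),z["pos"],z["rot"]); p=z["p"].astype(int)
def rk(P): return np.stack([P@ex,P@ey,P[...,2]],-1)
Wr=rk(W)
def pts(u0,u1,v0,v1,z0,z1):
    Q=Wr[v0:v1,u0:u1].reshape(-1,3);return Q[(Q[:,2]>z0)&(Q[:,2]<z1)]
mid=lambda Q:(Q.min(0)+Q.max(0))/2
K=pts(240,282,170,212,118,140); print("knob",len(K),mid(K).round(1),np.ptp(K,axis=0).round(1))
A=pts(245,275,212,300,78,92); print("arm y",mid(A).round(1),A.mean(0).round(1),np.ptp(A,axis=0).round(1))
T=pts(245,275,300,335,140,190); print("ball",len(T),T.mean(0).round(1), mid(T).round(1),np.ptp(T,axis=0).round(1)) if len(T) else 0
print("tcp",rk(z["pos"]).round(1))
# bar top
m=(Wr[...,2]>65)&(Wr[...,2]<74)&(p[...,2]-p[...,0]>20); m[:205]=0;m[245:]=0;m[:,:60]=0;m[:,380:]=0
Q=Wr[m]; f=np.polyfit(Q[:,1],Q[:,0],1); print("bar slope",f,"x range",mid(Q),"y",np.percentile(Q[:,1],[.5,99.5]))
h,e=np.histogram(Q[:,1],bins=np.arange(-230,180,4)); print(list(zip(e[:-1].astype(int).tolist(),h.tolist())))
G=pts(440,497,62,112,5,64); print("beaker?",G.mean(0) if len(G) else 0)
print("knob world", mid(K)[0]*ex+mid(K)[1]*ey)
E
```

```text
knob 485 [480.4 161.8 122.9] [19.9 21.6  9.1]
arm y [559.1 161.8  82.2] [537.1 161.3  83.4] [106.2  23.9   7.1]
ball 259 [580.5 161.  162.4] [581.1 161.1 160.8] [11.6 17.6 14.5]
tcp [479.8 161.2 190.1]
bar slope [1.12235104e-03 5.29373455e+02] x range [528.23605953 107.71186142  69.46438243] y [-60.14302916 279.96880108]
[(-230, 0), (-226, 0), (-222, 0), (-218, 0), (-214, 0), (-210, 0), (-206, 0), (-202, 0), (-198, 0), (-194, 0), (-190, 0), (-186, 0), (-182, 0), (-178, 0), (-174, 0), (-170, 0), (-166, 0), (-162, 0), (-158, 0), (-154, 0), (-150, 0), (-146, 0), (-142, 0), (-138, 0), (-134, 0), (-130, 0), (-126, 0), (-122, 0), (-118, 0), (-114, 0), (-110, 0), (-106, 0), (-102, 0), (-98, 0), (-94, 0), (-90, 0), (-86, 0), (-82, 0), (-78, 0), (-74, 0), (-70, 2), (-66, 6), (-62, 30), (-58, 54), (-54, 28), (-50, 37), (-46, 30), (-42, 31), (-38, 33), (-34, 31), (-30, 34), (-26, 33), (-22, 39), (-18, 33), (-14, 46), (-10, 6), (-6, 0), (-2, 0), (2, 17), (6, 38), (10, 37), (14, 38), (18, 39), (22, 40), (26, 41), (30, 38), (34, 32), (38, 21), (42, 10), (46, 0), (50, 0), (54, 0), (58, 0), (62, 0), (66, 0), (70, 0), (74, 0), (78, 5), (82, 43), (86, 46), (90, 44), (94, 46), (98, 37), (102, 0), (106, 0), (110, 1), (114, 49), (118, 51), (122, 53), (126, 44), (130, 55), (134, 55), (138, 42), (142, 52), (146, 52), (150, 27), (154, 0), (158, 0), (162, 0), (166, 0), (170, 42), (174, 53)]
beaker? [360.53823861 410.44929357  37.39856779]
knob world [504.63386425  48.23147143   0.        ]
```

Run:
```python
from h import *
Q=q(PSI+np.pi); k=480.4*ex+161.5*ey
def st(n):
    s=manip.state(); P=s["position"]; print(n,round(s["time"],2),"rk",np.round([P@ex,P@ey,P[2]],1),"F",s["force"].round(1),s["opening"].round(1),round(s["grasp_force"],1))
hit=manip.move_l(k+91*ez,Q,vel=80,max_force=15); st(f"down {hit}")
manip.close(); st("closed")
manip.move_l(k+115*ez,Q,vel=60); st("lifted")
manip.move_l(k-165*ey+115*ez,Q,vel=80); st("moved")
hit=manip.move_l(k-165*ey+92*ez,Q,vel=30,max_force=8); st(f"lowered {hit}")
p,d=capture("wrist"); s=manip.state(); np.savez("w2.npz",p=p,d=d,pos=s["position"],rot=s["eef_rot"])
W=wcloud(d.astype(float),s["position"],s["eef_rot"])@np.stack([ex,ey,ez]).T
S=W[212:300,245:275].reshape(-1,3);S=S[(S[:,2]>75)&(S[:,2]<125)];print("arm z",np.median(S,0))
cv2.imwrite("pics/w2.png",p)
```

```text
Traceback (most recent call last):
AttributeError: 'float' object has no attribute 'round'
```

```bash
cat >> h.py <<'E'
def st(n):
    s=manip.state(); P=s["position"]; print(n,round(s["time"],2),"rk",np.round([P@ex,P@ey,P[2]],1),"F",np.round(s["force"],1),np.round(s["opening"],1),np.round(s["grasp_force"],1))
E
python3 - <<'E'
from h import *
Q=q(PSI+np.pi); k=480.4*ex+161.5*ey
st("down")
if abs(manip.state()["position"][2]-91)>3: raise SystemExit
manip.close(); st("closed")
manip.move_l(k+115*ez,Q,vel=60); st("lifted")
manip.move_l(k-165*ey+115*ez,Q,vel=80); st("moved")
hit=manip.move_l(k-165*ey+92*ez,Q,vel=30,max_force=8); st(f"lowered {hit}")
s=manip.state(); p,d=capture("wrist"); np.savez("w2.npz",p=p,d=d,pos=s["position"],rot=s["eef_rot"])
W=wcloud(d.astype(float),s["position"],s["eef_rot"])@np.stack([ex,ey,ez]).T
S=W[212:300,245:275].reshape(-1,3);S=S[(S[:,2]>75)&(S[:,2]<125)];print("arm z",np.median(S,0))
cv2.imwrite("pics/w2.png",p)
E
```

```text
down 2.66 rk [480.7 161.6  91.4] F [-0.6  0.1 -0.3] 93.9 0.0
closed 3.77 rk [480.4 161.5  91. ] F [-0.1 -0.2  0.7] 21.2 30.0
lifted 4.32 rk [480.4 161.6 115.2] F [-0.3  0.5 -2.3] 21.7 30.0
moved 6.53 rk [480.3  -3.3 115. ] F [-0.1  0.3 -2.9] 21.5 30.0
lowered False 7.44 rk [480.4  -3.5  92.1] F [-1.4  0.9 -2.3] 21.4 30.0
arm z [472.01412345  -3.65148443 105.77020749]
```

View pics/w2.png

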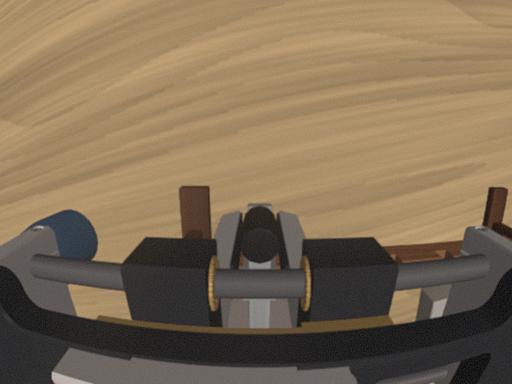

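The slider lowered freely to within about 1 mm of the notch bottom, with the knob at (260,240) still held. I'll release it, retreat and check.

Run:
```python
from h import *
Q=q(PSI+np.pi); k=480.4*ex-3.5*ey
manip.let_go(); manip.pause(.3); st("open")
manip.move_l(k+190*ez,Q,vel=150); st("up")
s=manip.state(); p,d=capture("wrist"); np.savez("w3.npz",p=p,d=d,pos=s["position"],rot=s["eef_rot"])
W=wcloud(d.astype(float),s["position"],s["eef_rot"])@np.stack([ex,ey,ez]).T
def pts(u0,u1,v0,v1,z0,z1):
    S=W[v0:v1,u0:u1].reshape(-1,3);return S[(S[:,2]>z0)&(S[:,2]<z1)]
mid=lambda Q:(Q.min(0)+Q.max(0))/2
K=pts(240,282,170,212,112,145);print("knob",len(K),mid(K).round(1),K.max(0).round(1))
S=pts(250,270,215,300,70,100);print("arm",np.median(S,0).round(1))
T=pts(245,275,300,335,140,200);print("ball",mid(T).round(1),T.max(0).round(1))
# beaker: cleared scene view
p,d=capture("scene"); np.savez("s3.npz",p=p,d=d); cv2.imwrite("pics/s3.png",p)
```

```text
open 8.97 rk [480.4  -3.5  92. ] F [-0.4 -0.1  0.4] 94.0 0.0
up 9.78 rk [480.   -3.5 189.2] F [-0.7  0.4 -0.4] 94.1 0.0
knob 527 [480.   -3.8 120. ] [490.2   7.  127.8]
arm [538.5  -4.2  83.4]
ball [581.6  -4.2 161.1] [588.    4.6 167.3]
```

View pics/s3.png

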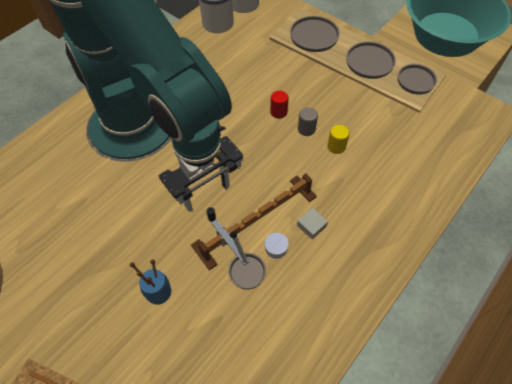

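The slider is fully down: knob top at 127.8, arm at 83.4, ball top at 167.3. It sits in line with the dish, and the beaker is at (308,121) in the scene view. Next I'll refine the beaker's position, check IK for the hang poses and grasp it.

```bash
cat >> h.py <<'E'
TIP=580.6*ex-4.0*ey+167*ez; TILT=.42
def qh(t=TILT): return (R.from_euler('z',PSI)*R.from_euler('y',-t)*R.from_euler('x',np.pi)*R.from_euler('z',np.pi)).as_quat()
TZ=np.cos(PSI)*np.sin(TILT)*np.array([1,0,0])+np.sin(PSI)*np.sin(TILT)*np.array([0,1,0])-np.cos(TILT)*ez
PEG=.5*ex-.866*ez
E
python3 - <<'E'
from h import *
from scipy.optimize import least_squares
P=cloud("scene",np.load("s3.npz")["d"].astype(float))[105:138,296:321].reshape(-1,3)
w=P[(P[:,2]>8)&(P[:,2]<66)]; t=P[(P[:,2]>70)&(P[:,2]<80)]
f=least_squares(lambda c:np.hypot(*(w[:,:2]-c).T)-29,w[:,:2].mean(0),loss="soft_l1").x
print("scene wall",f,len(w),"top",cv2.minEnclosingCircle(t[:,:2].astype(np.float32)),"side (440.5,342.6)")
b=(f+[440.5,342.6])/2; print(b, R.from_quat(qh()).as_matrix()[:,2]-TZ)
if np.hypot(*(f-[440.5,342.6]))>10: raise SystemExit
H=TIP+45*TZ
for nm,a in (("hang",H),("pre",H-110*PEG),("high",H-110*PEG+60*ez)): print(nm,a.round(1),manip.solve_ik(a,qh()))
B=np.array([*b,0]); Q=q(np.pi)
manip.reach(B+190*ez,Q); st("above")
s=manip.state(); p,d=capture("wrist")
W=wcloud(d.astype(float),s["position"],s["eef_rot"]); S=W[150:330,200:320].reshape(-1,3); S=S[(S[:,2]>69)&(S[:,2]<80)&(abs(S[:,0]-b[0])<45)&(abs(S[:,1]-b[1])<45)]
print("wrist top",len(S),S.min(0),S.max(0),(S.min(0)+S.max(0))/2); cv2.imwrite("pics/w4.png",p)
E
```

```text
scene wall [444.99907515 341.2831476 ] 228 top ((446.2208251953125, 340.9869079589844), 29.202510833740234) side (440.5,342.6)
[442.74953758 341.9415738 ] [ 0.00000000e+00 -1.38777878e-16 -2.22044605e-16]
hang [ 582.3 -140.2  125.9] [ 0.30148074  0.28390881 -0.14804034  2.09867351  0.19557896  0.34819998
  1.33940371]
pre [ 528.8 -127.6  221.2] [ 0.37301052  0.04358701 -0.213936    2.12611481  0.07040961  0.55478792
  1.45054454]
high [ 528.8 -127.6  281.2] [ 0.3825291  -0.02601381 -0.21391233  2.04772492  0.03063671  0.7002587
  1.48957854]
above 11.54 rk [354.3 432.7 189.9] F [-0.4 -0.3 -0.2] 94.0 0.0
wrist top 2213 [416.74332813 313.10916313  69.00610671] [470.75881319 367.97879435  75.93395554] [443.75107066 340.54397874  72.47003113]
```

View pics/w4.png

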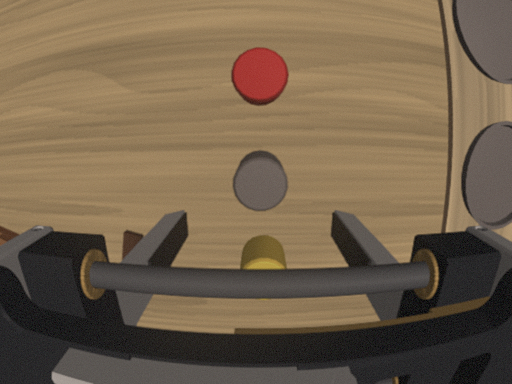

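The beaker is at (260,180), centred between the fingers, and the red and yellow decoys are clear of their path. Wrist-measured centre is (444,341). I'll grasp it and carry it to the pre-hang pose.

Run:
```python
from h import *
B=np.array([444,341,0.]); Q=q(np.pi)
hit=manip.move_l(B+23*ez,Q,vel=120,max_force=12); st(f"down {hit}")
if hit: raise SystemExit
manip.close(); st("closed")
manip.move_l(B+290*ez,Q,vel=180); st("lift")
H=TIP+45*TZ
manip.reach(H-110*PEG+60*ez,qh()); st("high")
manip.move_l(H-110*PEG,qh(),vel=100); manip.pause(.2); st("pre")
p,d=capture("side"); cv2.imwrite("pics/p5.png",cv2.resize(p[130:300,200:360],None,fx=3.5,fy=3.5)); np.savez("p5.npz",p=p,d=d)
```

```text
down False 13.13 rk [355.  433.4  23.6] F [-0.5  0.3  0.2] 93.9 0.0
closed 13.79 rk [354.8 433.1  23. ] F [-0.2 -0.3  1.7] 57.2 30.0
lift 15.43 rk [354.6 432.8 289.2] F [ 0.5  0.7 -1.4] 57.4 30.0
high 17.15 rk [544.1  -2.9 281.2] F [-0.1  0.4 -2. ] 57.8 30.0
pre 18.1 rk [544.2  -4.  221.8] F [-0.   0.  -1.6] 57.5 30.0
```

View pics/p5.png

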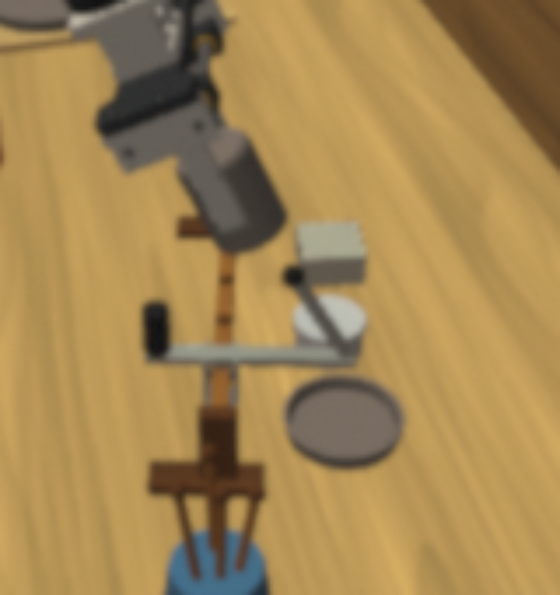

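The beaker is held at a tilt in line with the peg, with its mouth at (250,240) in the crop and the ball at (293,275) below it along the peg axis. I'll insert along the peg direction.

Run:
```python
from h import *
H=TIP+45*TZ
hit=manip.move_l(H-14*PEG,qh(),vel=60,max_force=5); manip.pause(.2); st(f"in {hit}")
if hit: raise SystemExit
hit=manip.move_l(H+7*PEG,qh(),vel=12,max_force=2.5); st(f"touch {hit}")
P=manip.state()["position"]; print("travel past nominal",(P-H)@PEG)
p,d=capture("side"); cv2.imwrite("pics/p6.png",cv2.resize(p[130:300,200:360],None,fx=3.5,fy=3.5))
```

```text
in False 20.1 rk [592.   -4.  138.2] F [ 0.3  0.9 -1.4] 57.7 30.0
touch True 21.29 rk [599.8  -4.  124.6] F [-0.3 -0.5  3.4] 57.2 30.0
travel past nominal 1.5377383217305591
```

View pics/p6.png

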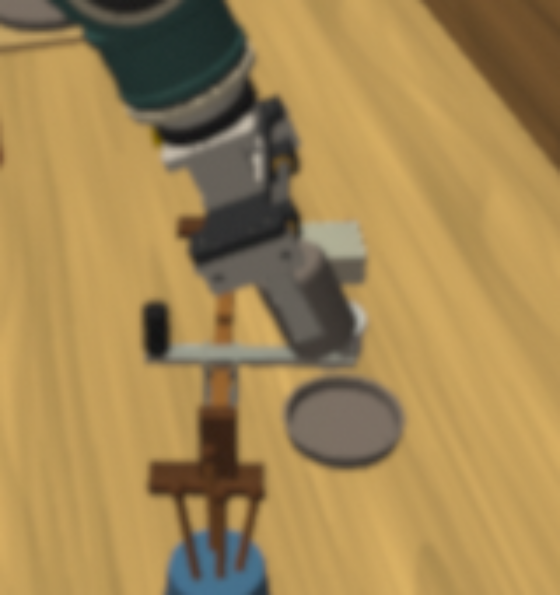

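Contact came 1.5 mm past the computed depth, so the beaker is over the peg with its bottom on the tip. I'll let go, back off along the tool axis and check.

Run:
```python
from h import *
manip.let_go(); manip.pause(.4); st("open")
P=manip.state()["position"]
manip.move_l(P-140*TZ,qh(),vel=100); st("back")
manip.pause(1.)
s=manip.state(); 
p,d=capture("side"); W=cloud("side",d.astype(float))@np.stack([ex,ey,ez]).T
S=W[180:240,260:320].reshape(-1,3); S=S[(abs(S[:,1]+4)<45)&(S[:,2]>95)&(S[:,0]>555)&(S[:,0]<640)]; print("beaker pts",len(S),S.min(0).round(1),S.max(0).round(1))
A=p[130:300,200:360]; p2,_=capture("wrist"); 
cv2.imwrite("pics/p7.png",np.hstack([cv2.resize(A,None,fx=2.2,fy=2.2),cv2.resize(p2,None,fx=.78,fy=.78)[:299][:374] if 0 else cv2.resize(p2,(400,374))]))
```

```text
open 22.48 rk [599.2  -4.  124.2] F [-0.1  1.2 -0.5] 93.8 0.0
back 24.02 rk [542.   -4.  251.5] F [-0.1  0.5  0.4] 93.8 0.0
beaker pts 679 [555.7 -35.6  95.6] [623.7  23.8 179.6]
```

View pics/p7.png

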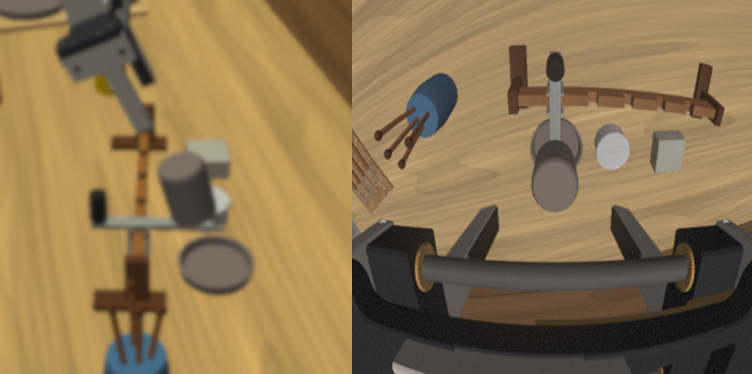

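The beaker hangs mouth-down on the peg, slightly tilted, at (187,190) in the left panel. The gripper is clear of it and nothing else has moved. Handing in.

```bash
python3 -c "
from plant import *
print(manip.state()['time']); print(hand_in())"
```

```text
25.125
the job is handed in; nothing more can be done
None
```

The job is handed in at 25.1 s of the 58 s allowed: the slider is fully down in the notch in line with the dish, and the beaker hangs mouth-down on the peg; the last picture showed the gripper clear and nothing else moved, but `hand_in()` returned no verdict.

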